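# Shut down the portable cartridge stove: burner tap off, then release the cartridge lock

### The job

The custard is done, so shut down the portable cartridge stove. First swing its burner tap (the left of the two levers on the control panel) clockwise from on to off until it rests fully home against its stop; that frees the cartridge lock (the right lever, beside the cartridge lid), which you then swing clockwise to released, fully home against its own stop. Feel for the stops and be gentle: never load a lever with more than about 15 N at its knob, do not try to force the cartridge lock while the tap still holds it, and leave the things round the stove where they are.

Things in the scene. Friction and masses are not known exactly. Their poses are not given: they have to be found in the camera images.
- stove: Portable cartridge stove: low steel box, 300 mm deep (x), 340 mm wide (y), fixed. Origin: centre of its underside on the worktop; x to its back, y to its left, z up. Dark control panel along the front, top at z = 78 mm. Behind it: burner and pan support on the left (z to 108 mm, drip pan from x = -40 mm back), cartridge lid on the right (z to 91 mm, from x = -46 mm back).
- burner_tap: Left lever of the panel. Origin on its upright axis at panel height (stove frame x = -92, y = +34, z = 78 mm). A steel plate (radius 33 mm, 3 to 8 mm above the panel) turns with it; a hollow in the rim lets the lock's plate run in only when the tap is within about 3 degrees of its off stop. Until then the lock is blocked; once turned, the lock holds the tap at off likewise.
- tap_knob (a point): Centre of the tap's knob: black, upright, round, 16 mm in diameter, 24 to 56 mm above the panel (this point 41), 62 mm from the tap's axis on a steel arm (19 to 30 mm above the panel). Seen from above the tap turns clockwise from on (lever to the stove's front) to off (to its left). Lever direction in the stove's frame, from +x towards +y: starts at 150 to 170 degrees, off at 74 to 123.
- tap_stop: Off stop of the tap: rubber-sleeved pin, 8 mm wide, 9 mm high, origin at its foot on the panel; a lug on the tap's plate meets it. The lever is clamped on its spindle at a different angle on each stove, so off must be felt: turning takes a steady 2.3 N at the knob (0.14 N m); at the stop that climbs by some 13 N per mm. Let go, the tap eases back under 1 degree and stays.
- lock_turn (a joint): Turn of the cartridge lock in rad, clockwise seen from above: 0 locked (the start), 1.15 (66 degrees) released, against its stop. While the tap is not home the lock is firmly blocked after about 0.07 (4 degrees).
- cartridge_lock: Right lever of the panel. Origin on its upright axis at panel height (stove frame x = -92, y = -34, z = 78 mm). A steel plate (radius 43 mm, 3 to 8 mm above the panel) turns with it and meets the tap's plate.
- lock_knob (a point): Centre of the lock's knob: black, upright, round, 16 mm in diameter, 24 to 56 mm above the panel (this point 41), 70 mm from the lock's axis on a steel arm (19 to 30 mm above the panel). Lever direction in the stove's frame, from +x towards +y: locked -102 degrees (to the stove's right), released -168 (to its front). Turning takes 2.6 N at the knob; it stays where it is left.
- lock_stop: Release stop of the lock: rubber-sleeved pin, 8 mm wide, 9 mm high, origin at its foot on the panel; a lug on the lock's plate meets it, and the force at the knob then climbs by some 10 N per mm.
- kitchen_timer: White wind-up kitchen timer, 68 mm across, 56 mm high; origin at the centre of its underside. Leave it alone.
- ring_cutter_0: Larger open steel ring cutter, 71 mm across, 36 mm high; origin at the centre of its underside. Leave it alone.
- ring_cutter_1: Smaller open steel ring cutter, 55 mm across, 31 mm high; origin at the centre of its underside. Leave it alone.
- squeeze_bottle: Dark squeeze bottle with a pointed red nozzle, standing to the right of the stove, 59 mm across, 172 mm high; origin at the centre of its underside. Leave it alone.

How it is judged:
By the outcome, as a careful person would: the job done as asked, in the order asked, and still so for the second after the job is handed in, with the robot touching nothing.
It also fails if it takes over 61 s, if anything falls off the work surface, if the arm or the gripper's body presses on something with over 40 N, if the wrist force passes 120 N, or if a joint passes its speed limit or range.

### The arm

A 6-joint arm with a two-finger parallel gripper is mounted at the origin on a cart in front of the work surface, level with it; the furniture and walls round the work are solid. World frame = base frame: x ahead of the robot, y to its left, z up, the work surface at z = 0. Lengths are in m, angles in rad, forces in N, time in s.
With the tool pointing down it reaches from about 0.35 to 0.85 m from the base axis. Payload 8.1 kg.
Tool frame: the origin (TCP) lies midway between the tips of the shut fingers; the grasp point (between the pads) lies 19 mm behind it (robot.grip_point_offset is the distance from the TCP to the grasp point, in m); z points along the fingers, y is the line along which they close (so a half turn about z gives the same grasp; the last joint's range is limited). The gripper opens to 93 mm and grips with 3 to 60 N. Pads are 15 mm wide; open, the fingers measure 128 mm over their backs; the gripper's body (75 mm by 188 mm) begins 65 mm behind the grasp point.
Start: joints at [-1.387, 0.13, 1.488, -0, 1.523, -0.085], TCP at [0.159, -0.578, 0.219] pointing down, gripper open.
Joint ranges: [-2.96, 2.96], [-0.89, 2.26], [0.02, 2.5], [-1.34, 4.48], [0, 2.73], [-2.66, 2.66]. Speed limits (rad/s): [2.39, 2.39, 2.79, 3.14, 3.14, 3.14].

### API

Orientations are given as a rotation vector (axis times angle).
In Python, from plant import robot, read_camera, job gives the robot as it stands.
- The arm moves only by the shell command python3 -m inch 'ROWS' [FORCE]. ROWS is JSON, one flat list of numbers, 5 for each row, row after row: the shift along the world's x, y, z in mm, then the turn about the world's z in degrees, then the opening in per cent of the stroke, from 0 (shut) to 100 (fully open). In form: [dx, dy, dz, yaw, hand, dx, dy, dz, yaw, hand, ...]. A call has 1 to 10 rows; each row is the pose to reach, as a shift and turn from the pose commanded when the call began; what a row does not reach only later rows make up. A row lasts 1/12 s, in which the tool goes at most 41.7 mm and 7.16 degrees, less where a joint would pass 70% of its speed; a pose out of reach is approached as far as the arm can. A call with a gripper value outside its range is refused whole. The fingers move at their own pace and stop on an object; FORCE is the grip in N (left out, the last holds). Time passes only in rows, so rows that repeat a pose let the fingers close. It gives the time, the measured TCP pose, the force, the opening and the grip force at its end, in the units of the state.
- robot.read_state(): the state, without advancing time (a new reading comes with each control period).
- read_camera(name): name is "scene" or "top" or "wrist"; returns a dict with "image" (400x640x3 uint8, blue, green, red), "K" (3x3 intrinsics, pixels), "extrinsics" (4x4, takes a point from world to camera coordinates); the wrist camera has in their place "mount" (4x4, takes a point from camera to tool coordinates, whose origin is the TCP and whose axes are the flange's). Camera axes: x right, y down, z forward; pixel columns grow to the right and rows downward; lengths in m; the calibration is good to about 2 mm. A picture is of the moment at which its call begins: read the wrist's pose just before it. There is no depth.
- job.close_job(): hands the job in; it is judged then, once.
The state is a dict: "t": time; "q": joint angles; "dq": joint speeds; "joint_torque": joint torques, N m; "tool_pos": TCP position; "orientation": TCP orientation; "force": force on the tool from outside, world axes, zero at the start; "wrist_torque": the same for the moment, N m; "opening": finger opening in m; "gripper_force": force on a finger pad.
Only numpy, scipy, OpenCV 4.12 (cv2) and the standard library are available. Lean on these libraries where they do the work, as an engineer would, in place of code of your own. Each camera call takes 0.05 s, during which the arm holds its last target. There are 200 camera calls.

## Working session

There is one attempt and no reset: what is moved stays moved. The work goes in short steps, Python scripts to look and compute and a shell command to move; the robot and the scene stay as the last step left them, time stands still between calls to the robot, and variables do not carry over. Pictures are saved under pics/ and viewed, at most 10 in all, crops included, and the job is handed in when it is done.

```bash
ls; mkdir -p pics; python3 - <<'E'
from plant import robot, read_camera
import cv2,numpy as np
for n in ("scene","top"):
    d=read_camera(n); cv2.imwrite(f"pics/{n}0.png",d["image"]); print(n,d["K"].tolist(),np.round(d["extrinsics"],4).tolist())
s=robot.read_state(); print(s)
E
```

```text
pics
scene [[475.3105109061626, 0.0, 325.9172104213651], [0.0, 475.3105109061626, 188.2066275487448], [0.0, 0.0, 1.0]] [[0.4762, -0.8791, -0.0208, -0.2723], [-0.3843, -0.1868, -0.9041, 0.2663], [0.7909, 0.4385, -0.4268, 1.2786], [0.0, 0.0, 0.0, 1.0]]
top [[518.9255231602061, 0.0, 324.0826446609641], [0.0, 518.9255231602061, 198.94596534320215], [0.0, 0.0, 1.0]] [[-0.4186, -0.9082, 0.0079, 0.1801], [-0.8623, 0.3946, -0.3174, 0.4889], [0.2851, -0.1397, -0.9483, 1.4732], [0.0, 0.0, 0.0, 1.0]]
{'t': 0.1, 'q': array([-1.38739013e+00,  1.31128058e-01,  1.48913083e+00, -1.60410353e-05,
        1.52300710e+00, -8.53931046e-02]), 'dq': array([ 7.71053946e-04, -2.07199355e-03, -1.22084062e-03,  1.40917162e-03,
       -5.54108935e-04,  4.55581849e-05]), 'joint_torque': array([ 1.10181962e-03, -5.61338818e+01, -4.93097198e+01,  7.69816828e-02,
        2.91630684e-02, -8.22966058e-05]), 'tool_pos': array([ 0.15927195, -0.57795204,  0.21768873]), 'orientation': array([-3.11160597e+00, -4.20736331e-01,  1.53816597e-04]), 'force': array([-0.77106886,  0.61526015, -0.27947162]), 'wrist_torque': array([-0.0280516 ,  0.00487722,  0.01631362]), 'gripper_force': 0.0, 'opening': 0.0932864486690749}
```

View pics/top0.png

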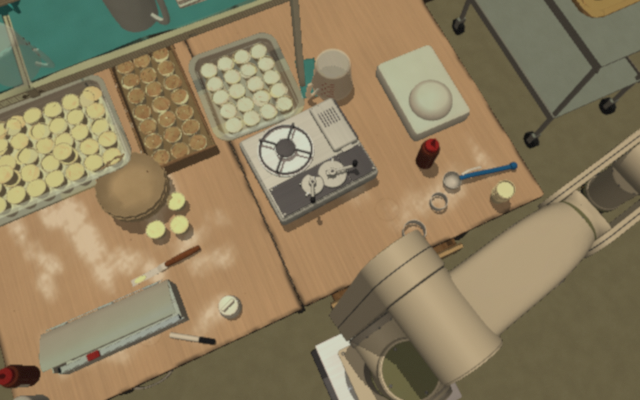

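View pics/scene0.png

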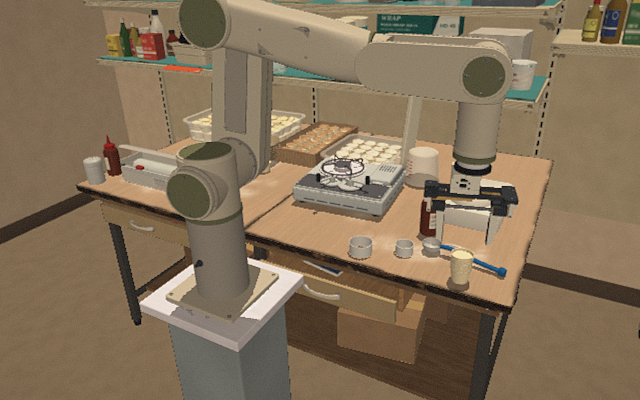

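Top view: the stove is around (310,160), with its dark panel facing the lower right of the image. The red bottle is at (428,153), and the ring cutters are at (438,203) and (413,232). I'll zoom in on the stove.

```bash
python3 - <<'E'
import cv2,numpy as np
im=cv2.imread("pics/top0.png")[90:230,230:390]
cv2.imwrite("pics/z1.png",cv2.resize(im,None,fx=4.2,fy=4.2,interpolation=cv2.INTER_CUBIC))
E
cat > h.py <<'E'
import numpy as np
from plant import robot, read_camera
from scipy.spatial.transform import Rotation as R
def cam(n):
    s=robot.read_state(); d=read_camera(n)
    if n=="wrist":
        T=np.eye(4);T[:3,:3]=R.from_rotvec(s["orientation"]).as_matrix();T[:3,3]=s["tool_pos"]
        d["E"]=np.linalg.inv(T@d["mount"])
    else: d["E"]=np.array(d["extrinsics"])
    return d
def cast(d,uv,z):
    E=d["E"];Rm=E[:3,:3];c=-Rm.T@E[:3,3]
    r=Rm.T@np.linalg.inv(d["K"])@np.array([uv[0],uv[1],1.])
    return c+r*(z-c[2])/r[2]
def proj(d,p):
    q=np.array(d["K"])@(d["E"][:3,:3]@np.array(p)+d["E"][:3,3]); return q[:2]/q[2]
E
```

```text
(no output)
```

View pics/z1.png

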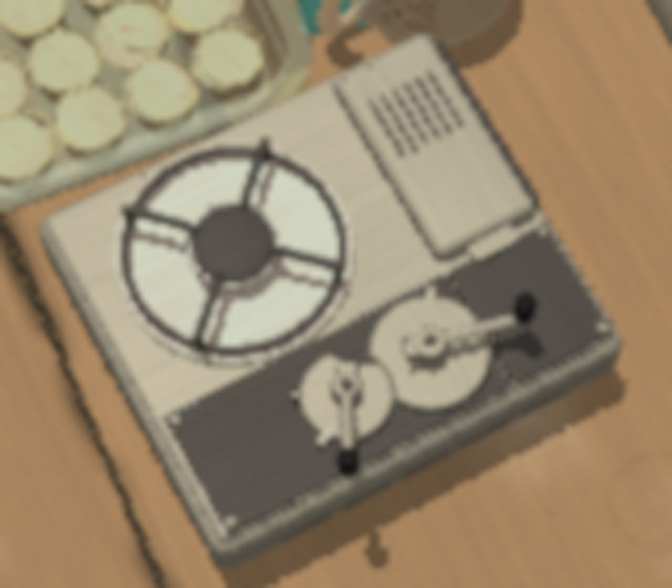

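The tap plate is at crop (346,396) with its knob at (347,460). The lock plate is at (432,352) with its knob at (525,307). The panel corners are (172,415), (222,525), (605,328) and (545,228).

```bash
python3 - <<'E'
from h import *
d=cam("top")
c=lambda u,v,z: cast(d,(u/4.2+230-.4,v/4.2+90-.4),z)
for n,u,v,z in [("tap",346,396,.086),("lock",432,352,.086),("tk",347,460,.134-.01),("lk",525,307,.124),("FL",222,525,.078),("BL",172,415,.078),("FR",605,328,.078),("BR",545,228,.078)]:
    print(n,np.round(c(u,v,z)*1000))
a=c(346,396,.086);b=c(432,352,.086);v=a-b
print(np.linalg.norm(v[:2]),"yaw",np.degrees(np.arctan2(v[1],v[0]))-90)
v=c(222,525,.078)-c(605,328,.078);print("yaw edge",np.degrees(np.arctan2(v[1],v[0]))-90)
v=c(172,415,.078)-c(545,228,.078);print("yaw edge",np.degrees(np.arctan2(v[1],v[0]))-90)
E
```

```text
tap [576. -26.  86.]
lock [581. -97.  86.]
tk [520.  -2. 124.]
lk [ 571. -164.  124.]
FL [527.  92.  78.]
BL [617.  92.  78.]
FR [ 548. -220.   78.]
BR [ 638. -216.   78.]
0.07043779786462864 yaw 4.06707539776238
yaw edge 3.940983613636533
yaw edge 3.8465325693184695
```

Stove yaw is about 4°. In mm, the tap axis is at (576,-26) with its knob at (520,-2), and the lock axis is at (581,-97). I'll move above the tap knob with the closing line tangential to the swing.

```bash
python3 -m inch '[18,29,5,7,100,54,87,15,21,80,90,145,20,35,50,126,203,20,49,50,162,261,20,63,50,180,290,20,70,50,180,290,20,70,50]' 10
python3 -m inch '[36,57,0,14,50,72,115,0,28,50,108,172,0,42,50,144,230,0,56,50,170,270,0,66,50,180,286,0,72,50,180,286,0,72,50,180,286,0,72,50,180,286,0,72,50]'
python3 - <<'E'
from h import *
import cv2
d=cam("wrist"); cv2.imwrite("pics/w1.png",d["image"]); print(np.round(robot.read_state()["q"],2))
for n,p in [("tapaxis",[.576,-.026,.086]),("tk",[.520,-.002,.134]),("lockaxis",[.581,-.097,.086]),("lk",[.571,-.165,.134])]: print(n,proj(d,p))
E
```

```text
t: 0.73
tool_pos: [0.3093, -0.3358, 0.2375]
orientation: [2.639, 1.704, 0.0]
force: [1.6, -0.4, -0.5]
opening: 0.0578
gripper_force: 0.0
t: 1.48
tool_pos: [0.4908, -0.046, 0.2373]
orientation: [-1.316, -2.852, -0.004]
force: [0.6, -1.0, -0.4]
opening: 0.0465
gripper_force: 0.0
[-0.2  -0.17  1.75  0.    1.56 -0.92]
tapaxis [385.42967632 222.29629507]
tk [371.5272403  185.13336666]
lockaxis [346.83252956 267.589115  ]
lk [301.934867   327.46533176]
```

View pics/w1.png

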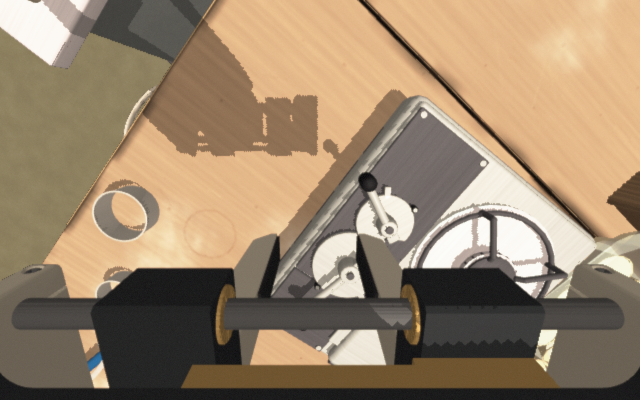

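The tap knob top is at (368,181), its axis at (389,231) and the lock axis at (349,275). All are within a few pixels of the predictions. The arm was still settling, so I'll hold and look again.

```bash
python3 -m inch '[0,0,0,0,43,0,0,0,0,43]'
python3 - <<'E'
from h import *
import cv2
d=cam("wrist"); cv2.imwrite("pics/w2.png",d["image"]); s=robot.read_state();print(s["tool_pos"],np.round(s["dq"],3))
for n,p in [("tapaxis",[.576,-.026,.108]),("tk",[.520,-.002,.134]),("lockaxis",[.581,-.097,.108]),("lk",[.571,-.165,.134])]: print(n,proj(d,p))
print("toolx deg",np.degrees(np.arctan2(*R.from_rotvec(s["orientation"]).as_matrix()[[1,0],0])))
E
```

```text
t: 1.7
tool_pos: [0.4884, -0.0521, 0.2373]
orientation: [-1.338, -2.842, 0.001]
force: [1.2, -1.0, -0.1]
opening: 0.0408
gripper_force: 0.0
[ 0.48833871 -0.05261688  0.23748804] [-0.015 -0.006  0.003  0.002 -0.001 -0.011]
tapaxis [396.71332509 225.60038218]
tk [378.10508308 180.89900179]
lockaxis [355.70642736 274.24226578]
lk [309.6208804  324.92980819]
toolx deg 129.53702943222447
```

View pics/w2.png

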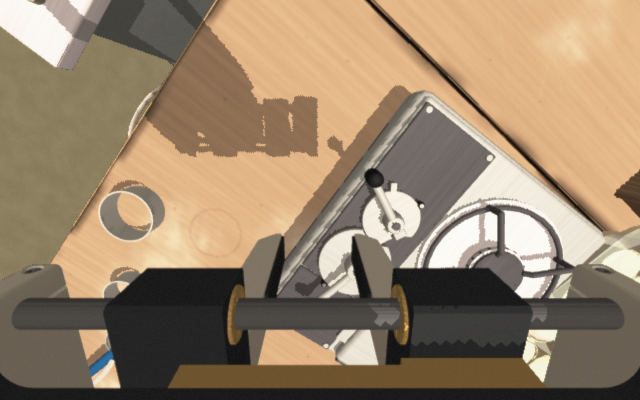

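The knob top is at (374,178), the tap hub at (397,227) and the arm's outer end near (379,190). I'll correct from these.

```bash
python3 - <<'E'
from h import *
d=cam("wrist")
k=cast(d,(374,178),.134);a=cast(d,(397,227),.108);print(k,a)
v=k-a;print(np.linalg.norm(v[:2]),np.degrees(np.arctan2(v[1],v[0])))
p=robot.read_state()["tool_pos"];print((k-p)*1000)
E
```

```text
[ 0.51529666 -0.00291829  0.134     ] [ 0.57744543 -0.02752371  0.108     ]
0.06684232867255602 158.40081463520536
[  26.96749584   49.89965041 -103.58183599]
```

```bash
python3 -m inch '[10,16,0,7,43,20,32,0,14,43,30,48,0,21,43,30,48,0,27,43,30,48,0,27,43,30,48,-20,27,43,30,48,-40,27,43,30,48,-60,27,43,30,48,-60,27,43]' 10
python3 - <<'E'
from h import *
import cv2
d=cam("wrist"); cv2.imwrite("pics/w3.png",d["image"]); s=robot.read_state();print(s["tool_pos"],s["force"])
print("toolx deg",np.degrees(np.arctan2(*R.from_rotvec(s["orientation"]).as_matrix()[[1,0],0])))
E
```

```text
t: 2.55
tool_pos: [0.5159, -0.0048, 0.1733]
orientation: [-0.641, -3.069, 0.001]
force: [-0.6, 0.4, -1.0]
opening: 0.0401
gripper_force: 0.0
[ 0.5167889  -0.00469532  0.17551286] [ 0.26552087  0.50012547 -0.36083477]
toolx deg 156.48718935084366
```

View pics/w3.png

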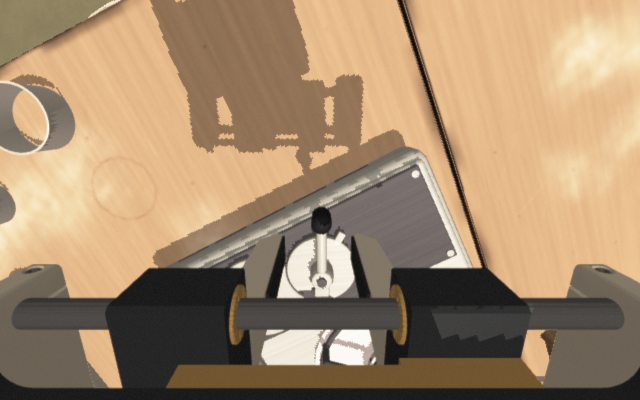

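The knob is at (321,215), centred between the fingers, with the lever lined up with the tool axis. Next I'll compute the arc table.

```bash
python3 - <<'E'
from h import *
d=cam("wrist")
k=cast(d,(321,213),.134);a=cast(d,(321,282),.108);print(k,a,robot.read_state()["tool_pos"])
E
python3 -m inch '[0,0,-20,0,43,0,0,-40,0,30,0,0,-57,0,26,0,0,-57,0,26,0,0,-57,0,26]' 10
python3 - <<'E'
from h import *
p=robot.read_state()["tool_pos"][:2]*1000;A=np.array([577,-27]);v=p-A
print(p,np.linalg.norm(v))
for t in range(0,90,5):
    r=np.radians(-t);c,s=np.cos(r),np.sin(r);print(t,np.round(np.array([[c,-s],[s,c]])@v-v,1))
E
```

```text
[0.51053764 0.00107851 0.134     ] [ 0.57783658 -0.02766123  0.108     ] [ 0.51803035 -0.00463912  0.1774721 ]
t: 3.07
tool_pos: [0.519, -0.0041, 0.1216]
orientation: [0.634, 3.077, -0.0]
force: [0.9, 0.6, -0.6]
opening: 0.0245
gripper_force: 0.0
[518.95242636  -4.05624958] 62.4174373759194
0 [0. 0.]
5 [2.2 5. ]
10 [4.9 9.7]
15 [ 7.9 14.2]
20 [11.3 18.5]
25 [15.1 22.4]
30 [19.2 25.9]
35 [23.7 29.1]
40 [28.3 31.9]
45 [33.2 34.3]
50 [38.3 36.3]
55 [43.5 37.8]
60 [48.9 38.8]
65 [54.3 39.4]
70 [59.8 39.5]
75 [65.2 39.1]
80 [70.6 38.2]
85 [75.8 36.9]
```

```bash
python3 -m inch '[0,0,-4,0,26,1.1,2.5,-4,-2.5,26,2.2,5,-4,-5,26,3.5,7.4,-4,-7.5,26,4.9,9.7,-4,-10,26,6.4,12,-4,-12.5,26,7.9,14.2,-4,-15,26]'
python3 -m inch '[1.7,2.2,0,-2.5,26,3.4,4.3,0,-5,26,5.3,6.3,0,-7.5,26,7.2,8.2,0,-10,26]'
python3 -m inch '[0,0,0,0,26]'
```

```text
t: 3.65
tool_pos: [0.5279, 0.01, 0.1185]
orientation: [1.031, 2.965, -0.0]
force: [-0.3, -2.7, -0.1]
opening: 0.0241
gripper_force: 1.1
t: 3.98
tool_pos: [0.5352, 0.0182, 0.1186]
orientation: [1.285, 2.864, 0.0]
force: [0.4, -2.5, -0.5]
opening: 0.0242
gripper_force: 1.1
t: 4.07
tool_pos: [0.5353, 0.0185, 0.1185]
orientation: [1.285, 2.864, 0.001]
force: [0.1, -0.4, 0.7]
opening: 0.0241
gripper_force: 0.1
```

The knob is moving at about 2.5 N. From here I'll take single small steps with a force check between them, and a low grip force as a second limit.

```bash
cat > ok.py <<'E'
import sys,numpy as np
from plant import robot
s=robot.read_state();f=np.hypot(*s["force"][:2])
print(round(s["t"],2),np.round(s["tool_pos"]*1000,1),np.round(s["force"],1),round(s["gripper_force"],1),round(s["opening"]*1000,1))
sys.exit(f>4.5 or s["gripper_force"]>2.3)
E
exec 3>&1; { python3 -m inch '[0.51,0.44,0,-0.62,26]' 5 && python3 ok.py >&3 &&
python3 -m inch '[0.51,0.44,0,-0.62,26]' && python3 ok.py >&3 &&
python3 -m inch '[0.51,0.44,0,-0.62,26]' && python3 ok.py >&3 &&
python3 -m inch '[0.51,0.44,0,-0.62,26]' && python3 ok.py >&3 &&
python3 -m inch '[0.51,0.44,0,-0.62,26]' && python3 ok.py >&3 &&
python3 -m inch '[0.51,0.44,0,-0.62,26]' && python3 ok.py >&3 &&
python3 -m inch '[0.51,0.44,0,-0.62,26]' && python3 ok.py >&3 &&
python3 -m inch '[0.51,0.44,0,-0.62,26]' && python3 ok.py >&3 &&
python3 -m inch '[0.56,0.40,0,-0.62,26]' && python3 ok.py >&3 &&
python3 -m inch '[0.56,0.40,0,-0.62,26]' && python3 ok.py >&3 &&
python3 -m inch '[0.56,0.40,0,-0.62,26]' && python3 ok.py >&3 &&
python3 -m inch '[0.56,0.40,0,-0.62,26]' && python3 ok.py >&3 &&
python3 -m inch '[0.56,0.40,0,-0.62,26]' && python3 ok.py >&3 &&
python3 -m inch '[0.56,0.40,0,-0.62,26]' && python3 ok.py >&3 &&
python3 -m inch '[0.56,0.40,0,-0.62,26]' && python3 ok.py >&3 &&
python3 -m inch '[0.56,0.40,0,-0.62,26]' && python3 ok.py >&3 ; } >/dev/null
```

```text
4.15 [535.4  18.9 118.2] [-0.5 -1.8  1.5] 1.1 24.2
4.23 [535.6  19.4 117.8] [-1.6 -2.1  1.1] 1.1 24.4
4.32 [535.8  19.8 117.4] [-0.2 -1.8  1.1] 1.1 24.5
4.4 [536.2  20.4 117.1] [-1.4 -2.5  0.7] 1.1 24.5
4.48 [536.6  20.9 116.8] [-1.9 -2.3  2.3] 1.1 24.1
4.57 [537.   21.4 116.7] [-1.3 -2.5  1.8] 1.1 24.0
4.65 [537.5  21.9 116.6] [-1.6 -1.8  1.2] 1.1 24.3
4.73 [538.   22.3 116.6] [-1.1 -1.9  0.5] 1.1 24.1
4.82 [538.6  22.7 116.6] [-1.5 -0.7  1.4] 1.1 24.2
4.9 [539.2  23.2 116.6] [-0.8 -1.8  1.4] 1.1 24.2
4.98 [539.7  23.6 116.6] [-1.4 -2.1  1.2] 1.1 24.4
5.07 [540.3  23.9 116.6] [-1.3 -2.2  0.8] 1.1 24.2
5.15 [540.8  24.3 116.6] [-1.3 -1.5  1.5] 1.1 24.1
5.23 [541.4  24.7 116.6] [-1.2 -2.1  1.3] 1.0 24.3
5.32 [542.   25.1 116.6] [-1.3 -2.2  0.6] 1.0 24.3
5.4 [542.6  25.5 116.6] [-1.2 -2.5  0.7] 1.0 24.3
```

```bash
exec 3>&1; { python3 -m inch '[0.58,0.35,0,-0.62,26]' 5 && python3 ok.py >&3 &&
python3 -m inch '[0.58,0.35,0,-0.62,26]' && python3 ok.py >&3 &&
python3 -m inch '[0.58,0.35,0,-0.62,26]' && python3 ok.py >&3 &&
python3 -m inch '[0.58,0.35,0,-0.62,26]' && python3 ok.py >&3 &&
python3 -m inch '[0.58,0.35,0,-0.62,26]' && python3 ok.py >&3 &&
python3 -m inch '[0.58,0.35,0,-0.62,26]' && python3 ok.py >&3 &&
python3 -m inch '[0.58,0.35,0,-0.62,26]' && python3 ok.py >&3 &&
python3 -m inch '[0.58,0.35,0,-0.62,26]' && python3 ok.py >&3 &&
python3 -m inch '[0.61,0.30,0,-0.62,26]' && python3 ok.py >&3 &&
python3 -m inch '[0.61,0.30,0,-0.62,26]' && python3 ok.py >&3 &&
python3 -m inch '[0.61,0.30,0,-0.62,26]' && python3 ok.py >&3 &&
python3 -m inch '[0.61,0.30,0,-0.62,26]' && python3 ok.py >&3 &&
python3 -m inch '[0.61,0.30,0,-0.62,26]' && python3 ok.py >&3 &&
python3 -m inch '[0.61,0.30,0,-0.62,26]' && python3 ok.py >&3 &&
python3 -m inch '[0.61,0.30,0,-0.62,26]' && python3 ok.py >&3 &&
python3 -m inch '[0.61,0.30,0,-0.62,26]' && python3 ok.py >&3 &&
python3 -m inch '[0.64,0.25,0,-0.62,26]' && python3 ok.py >&3 &&
python3 -m inch '[0.64,0.25,0,-0.62,26]' && python3 ok.py >&3 &&
python3 -m inch '[0.64,0.25,0,-0.62,26]' && python3 ok.py >&3 &&
python3 -m inch '[0.64,0.25,0,-0.62,26]' && python3 ok.py >&3 &&
python3 -m inch '[0.64,0.25,0,-0.62,26]' && python3 ok.py >&3 &&
python3 -m inch '[0.64,0.25,0,-0.62,26]' && python3 ok.py >&3 &&
python3 -m inch '[0.64,0.25,0,-0.62,26]' && python3 ok.py >&3 &&
python3 -m inch '[0.64,0.25,0,-0.62,26]' && python3 ok.py >&3 &&
python3 -m inch '[0.65,0.19,0,-0.62,26]' && python3 ok.py >&3 &&
python3 -m inch '[0.65,0.19,0,-0.62,26]' && python3 ok.py >&3 &&
python3 -m inch '[0.65,0.19,0,-0.62,26]' && python3 ok.py >&3 &&
python3 -m inch '[0.65,0.19,0,-0.62,26]' && python3 ok.py >&3 &&
python3 -m inch '[0.65,0.19,0,-0.62,26]' && python3 ok.py >&3 &&
python3 -m inch '[0.65,0.19,0,-0.62,26]' && python3 ok.py >&3 &&
python3 -m inch '[0.65,0.19,0,-0.62,26]' && python3 ok.py >&3 &&
python3 -m inch '[0.65,0.19,0,-0.62,26]' && python3 ok.py >&3 ; } >/dev/null
```

```text
5.48 [543.1  25.8 116.6] [-1.9 -2.4  0.8] 1.0 24.1
5.57 [543.7  26.2 116.6] [-0.  -2.2  1.5] 1.0 24.0
5.65 [544.3  26.6 116.6] [-1.1 -2.6  0.2] 1.0 23.9
5.73 [544.8  26.9 116.6] [-0.2 -2.4  1.1] 1.0 24.2
5.82 [545.4  27.3 116.6] [-1.8 -1.6  0.4] 1.0 24.4
5.9 [546.   27.6 116.6] [ 0.2 -2.1  1.3] 1.0 24.3
5.98 [546.6  28.  116.6] [-1.7 -2.   0.4] 1.0 24.1
6.07 [547.2  28.3 116.6] [-1.4 -3.   0.4] 1.0 24.4
6.15 [547.7  28.6 116.6] [-1.4 -1.9  0.8] 1.0 24.1
6.23 [548.3  28.9 116.6] [-1.2 -2.4  0.8] 1.0 24.1
6.32 [549.   29.2 116.6] [-0.1 -2.6  0.3] 1.0 24.3
6.4 [549.6  29.5 116.6] [-1.8 -2.3 -0.3] 1.0 24.3
6.48 [550.2  29.8 116.6] [-0.6 -1.7 -0.6] 1.0 24.2
6.57 [550.8  30.2 116.6] [-0.1 -2.2  1.2] 1.0 24.1
6.65 [551.4  30.5 116.6] [-1.9 -1.8 -0.6] 1.0 24.5
6.73 [552.1  30.7 116.6] [-1.6 -2.1  0.5] 1.0 24.3
6.82 [552.7  31.  116.6] [-0.9 -2.  -0.3] 1.0 24.5
6.9 [553.3  31.3 116.6] [-0.5 -2.5  0.3] 1.0 24.0
6.98 [553.9  31.5 116.6] [-0.6 -1.7 -0.3] 1.0 24.4
7.07 [554.6  31.7 116.6] [-0.9 -2.9 -0.3] 1.0 24.2
7.15 [555.2  32.  116.6] [-1.1 -1.5 -0. ] 1.0 24.3
7.23 [555.9  32.3 116.6] [-1.  -1.1 -0.9] 1.0 24.4
7.32 [556.5  32.5 116.6] [-1.2 -1.7  0.3] 1.0 24.1
7.4 [557.2  32.7 116.6] [-1.3 -1.7 -0.4] 1.0 24.3
7.48 [557.8  32.9 116.6] [-1.3 -1.8  0.3] 1.0 23.8
7.57 [558.5  33.1 116.6] [-1.7 -1.3  0.4] 1.0 24.4
7.65 [559.1  33.3 116.6] [-1.5 -2.7 -0.2] 1.0 24.5
7.73 [559.8  33.5 116.6] [-2.1 -2.2 -0. ] 1.0 24.2
7.82 [560.4  33.7 116.6] [-1.5 -1.6 -0.5] 1.0 24.2
7.9 [561.1  33.9 116.6] [-2.3 -2.1 -1.1] 1.0 24.3
7.98 [561.7  34.1 116.6] [-2.6 -1.7 -0.2] 1.2 24.2
8.07 [562.2  34.1 116.6] [-3.5 -3.2  1.5] 2.2 24.1True
```

The stop shows at a lever travel of about 51°. I'll press in smaller steps to about 9 N.

```bash
sed -i 's/f>4.5.*2.3/f>8.5 or s["gripper_force"]>4/' ok.py; exec 3>&1; { python3 -m inch '[0.2,0.06,0,-0.2,26]' 8 && python3 ok.py >&3 &&
python3 -m inch '[0.2,0.06,0,-0.2,26]' && python3 ok.py >&3 &&
python3 -m inch '[0.2,0.06,0,-0.2,26]' && python3 ok.py >&3 &&
python3 -m inch '[0.2,0.06,0,-0.2,26]' && python3 ok.py >&3 &&
python3 -m inch '[0.2,0.06,0,-0.2,26]' && python3 ok.py >&3 ; } >/dev/null;  python3 -m inch '[0,0,0,0,26,0,0,0,0,26]' >/dev/null; python3 ok.py
```

```text
8.15 [562.3  34.1 116.6] [-3.8 -1.8  0.6] 2.3 24.4
8.23 [562.4  34.1 116.6] [-4.1 -3.4  1.2] 2.6 24.3
8.32 [562.5  34.1 116.6] [-4.7 -3.4  2.2] 2.8 24.6
8.4 [562.6  34.2 116.5] [-5.6 -3.7  1.7] 3.1 24.3
8.48 [562.7  34.2 116.5] [-5.7 -4.6  2.2] 3.4 24.4
8.65 [562.7  34.2 116.5] [-4.4 -3.5  2. ] 3.2 24.3
```

```bash
sed -i 's/f>8.5.*>4/f>9.5 or s["gripper_force"]>4.4/' ok.py; exec 3>&1; { python3 -m inch '[0.2,0.06,0,-0.2,26]' 8 && python3 ok.py >&3 &&
python3 -m inch '[0.2,0.06,0,-0.2,26]' && python3 ok.py >&3 &&
python3 -m inch '[0.2,0.06,0,-0.2,26]' && python3 ok.py >&3 &&
python3 -m inch '[0.2,0.06,0,-0.2,26]' && python3 ok.py >&3 &&
python3 -m inch '[0.2,0.06,0,-0.2,26]' && python3 ok.py >&3 ; } >/dev/null;  python3 -m inch '[0,0,0,0,26,0,0,0,0,26,0,0,0,0,26]' >/dev/null; python3 ok.py
```

```text
8.73 [562.8  34.2 116.5] [-6.3 -4.9  3.9] 3.6 24.2
8.82 [562.9  34.2 116.5] [-6.6 -4.6  3.3] 3.9 24.3
8.9 [562.9  34.2 116.5] [-7.  -5.1  3.2] 4.2 24.6
8.98 [563.1  34.2 116.5] [-8.  -4.8  3.4] 4.5 24.1
9.23 [563.   34.2 116.4] [-8.6 -5.4  3. ] 4.3 24.1True
```

The tap is pressed home at about 9.5 N. I'll open, lift clear, go above the lock knob and look.

```bash
python3 -m inch '[-1,-0.4,0,0,34,-1,-0.4,0,0,43,-1,-0.4,0,0,43,-1,-0.4,25,0,43,-1,-0.4,60,0,43,-1,-0.4,90,0,43,-1,-0.4,90,0,43]' 10 | grep -E "pos|force"
python3 -m inch '[0,-25,0,-3,43,0,-60,0,-7,43,2,-95,0,-11,43,4,-130,0,-15,43,6,-165,0,-18,43,8,-190,0,-18,43,8,-200,0,-18,43,8,-200,0,-18,43,8,-200,0,-18,43,8,-200,0,-18,43]' | grep pos
python3 - <<'E'
from h import *
import cv2
d=cam("wrist"); cv2.imwrite("pics/w4.png",d["image"]); s=robot.read_state();print(s["tool_pos"],s["force"])
print("toolx deg",np.degrees(np.arctan2(*R.from_rotvec(s["orientation"]).as_matrix()[[1,0],0])),proj(d,[.571,-.166,.134]),proj(d,[.581,-.097,.108]))
t=cam("top");cv2.imwrite("pics/t4.png",cv2.resize(t["image"][90:230,230:390],None,fx=4,fy=4,interpolation=cv2.INTER_CUBIC))
E
```

```text
tool_pos: [0.5671, 0.0347, 0.2147]
force: [1.1, -0.2, 1.7]
gripper_force: 0.0
tool_pos: [0.5714, -0.1642, 0.2066]
[ 0.57136374 -0.16395958  0.20669267] [-0.05994316  0.52154501 -0.18363261]
toolx deg 82.37006342769469 [317.10334959 212.68673836] [317.94102302 126.53486785]
```

View pics/w4.png

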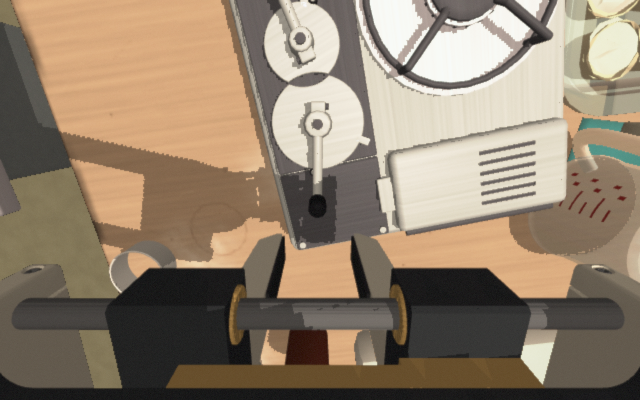

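The lock knob is at (317,206), centred between the fingers, and its axis is at (317,124). The tap lever points to the stove's left. Now I'll descend.

```bash
python3 -m inch '[0,-2,-20,0,43,0,-2,-45,0,43,0,-2,-70,0,43,0,-2,-87,0,32,0,-2,-90,0,26,0,-2,-90,0,26,0,-2,-90,0,26]' 8
python3 - <<'E'
from h import *
p=robot.read_state()["tool_pos"][:2]*1000;A=np.array([581,-97]);v=p-A
print(p,np.linalg.norm(v));o=None
for t in range(0,80,5):
    r=np.radians(-t);c,s=np.cos(r),np.sin(r);q=np.array([[c,-s],[s,c]])@v-v;print(t,np.round(q,1),None if o is None else np.round((q-o)/8,2));o=q
d=cam("top");print(cast(d,(429,145),.12))
E
```

```text
t: 11.33
tool_pos: [0.5718, -0.1671, 0.1178]
orientation: [2.364, 2.067, 0.001]
force: [-0.1, -0.9, 0.5]
opening: 0.0247
gripper_force: 0.0
[ 571.80491026 -167.13521423] 70.73540804431843
0 [0. 0.] None
5 [-6.1  1.1] [-0.76  0.13]
10 [-12.    2.7] [-0.75  0.2 ]
15 [-17.8   4.8] [-0.72  0.26]
20 [-23.4   7.4] [-0.7   0.33]
25 [-28.8  10.5] [-0.67  0.39]
30 [-33.8  14. ] [-0.63  0.44]
35 [-38.6  18. ] [-0.59  0.5 ]
40 [-42.9  22.3] [-0.55  0.55]
45 [-46.9  27. ] [-0.5   0.59]
50 [-50.4  32.1] [-0.44  0.63]
55 [-53.5  37.4] [-0.39  0.67]
60 [-56.1  43. ] [-0.33  0.7 ]
65 [-58.3  48.8] [-0.26  0.72]
70 [-59.9  54.8] [-0.2   0.74]
75 [-60.9  60.9] [-0.13  0.76]
[ 0.53117706 -0.39409663  0.12      ]
```

View pics/t4.png

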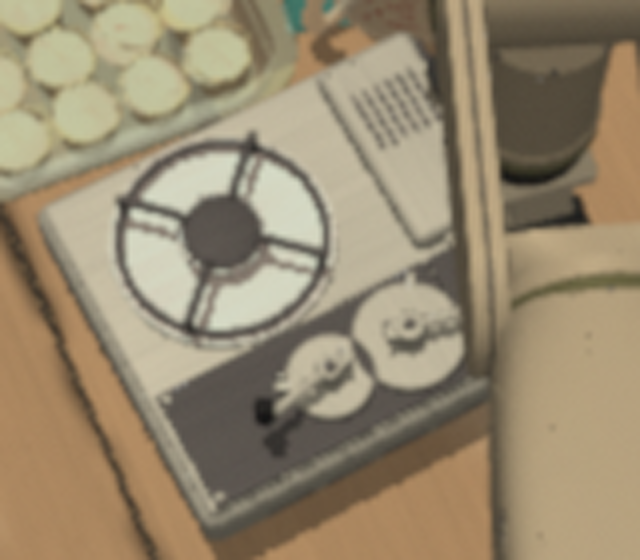

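The tap lever, knob at (266,410), points to the left of the panel. I'll start the lock with guarded steps, in case the tap still blocks it.

```bash
sed -i 's/f>9.5.*>4.4/f>5 or s["gripper_force"]>2.3/' ok.py; exec 3>&1; { python3 -m inch '[-1.2,0.2,0,-1,26,-2.4,0.4,0,-2,26]' 5 && python3 ok.py >&3 &&
python3 -m inch '[-0.76,0.13,0,-0.62,26]' && python3 ok.py >&3 &&
python3 -m inch '[-0.76,0.13,0,-0.62,26]' && python3 ok.py >&3 &&
python3 -m inch '[-0.76,0.13,0,-0.62,26]' && python3 ok.py >&3 &&
python3 -m inch '[-0.76,0.13,0,-0.62,26]' && python3 ok.py >&3 &&
python3 -m inch '[-0.76,0.13,0,-0.62,26]' && python3 ok.py >&3 &&
python3 -m inch '[-0.75,0.2,0,-0.62,26]' && python3 ok.py >&3 &&
python3 -m inch '[-0.75,0.2,0,-0.62,26]' && python3 ok.py >&3 &&
python3 -m inch '[-0.75,0.2,0,-0.62,26]' && python3 ok.py >&3 &&
python3 -m inch '[-0.75,0.2,0,-0.62,26]' && python3 ok.py >&3 &&
python3 -m inch '[-0.75,0.2,0,-0.62,26]' && python3 ok.py >&3 &&
python3 -m inch '[-0.75,0.2,0,-0.62,26]' && python3 ok.py >&3 &&
python3 -m inch '[-0.75,0.2,0,-0.62,26]' && python3 ok.py >&3 &&
python3 -m inch '[-0.75,0.2,0,-0.62,26]' && python3 ok.py >&3 &&
python3 -m inch '[-0.72,0.26,0,-0.62,26]' && python3 ok.py >&3 &&
python3 -m inch '[-0.72,0.26,0,-0.62,26]' && python3 ok.py >&3 &&
python3 -m inch '[-0.72,0.26,0,-0.62,26]' && python3 ok.py >&3 &&
python3 -m inch '[-0.72,0.26,0,-0.62,26]' && python3 ok.py >&3 &&
python3 -m inch '[-0.72,0.26,0,-0.62,26]' && python3 ok.py >&3 &&
python3 -m inch '[-0.72,0.26,0,-0.62,26]' && python3 ok.py >&3 &&
python3 -m inch '[-0.72,0.26,0,-0.62,26]' && python3 ok.py >&3 &&
python3 -m inch '[-0.72,0.26,0,-0.62,26]' && python3 ok.py >&3 ; } >/dev/null
```

```text
11.55 [ 569.7 -167.5  118.3] [-0.2  0.1  0.7] 0.0 24.6
11.63 [ 568.5 -167.3  117.8] [0.2 0.5 0.8] 0.0 24.2
11.72 [ 567.5 -167.1  117.4] [ 0.2  0.  -0.1] 0.0 24.1
11.8 [ 566.5 -167.   117. ] [ 0.4 -0.4 -0.5] 0.0 24.0
11.88 [ 565.9 -166.8  116.9] [3.2 0.1 0.3] 1.2 24.3
11.97 [ 565.4 -166.6  116.9] [2.2 0.3 0.2] 1.2 24.4
12.05 [ 564.6 -166.5  116.9] [ 3.2 -0.1 -0. ] 1.3 24.0
12.13 [ 563.7 -166.3  116.8] [ 1.7 -0.7 -0.2] 1.3 24.1
12.22 [ 562.9 -166.1  116.9] [3.  0.2 0.4] 1.3 24.1
12.3 [ 562.1 -165.9  116.9] [ 1.8 -0.8  1.7] 1.3 23.8
12.38 [ 561.3 -165.7  116.9] [ 2.4 -0.6  0.9] 1.3 24.4
12.47 [ 560.5 -165.5  116.9] [ 1.9 -0.1  1.9] 1.3 24.6
12.55 [ 559.8 -165.3  116.8] [ 3.1 -1.   0.6] 1.3 24.3
12.63 [ 559.  -165.   116.8] [1.8 0.4 0.4] 1.3 24.3
12.72 [ 558.3 -164.8  116.8] [ 2.8 -0.7  2. ] 1.3 24.0
12.8 [ 557.5 -164.6  116.8] [ 2.3 -1.6  1.5] 1.3 24.1
12.88 [ 556.8 -164.3  116.8] [ 2.9 -0.7  2.4] 1.3 24.4
12.97 [ 556.1 -164.   116.8] [ 2.4 -0.8  2.1] 1.3 24.2
13.05 [ 555.3 -163.8  116.8] [ 2.  -1.7  2.1] 1.3 24.3
13.13 [ 554.6 -163.5  116.8] [ 2.4 -0.8  1.5] 1.3 24.1
13.22 [ 553.9 -163.2  116.7] [ 2.  -0.8  2.2] 1.3 24.4
13.3 [ 553.1 -162.9  116.7] [ 1.9 -0.5  2.1] 1.3 24.4
```

The lock is past the block point and running free. I'll take it on to about 10° before its stop.

```bash
exec 3>&1; { python3 -m inch '[-2.8,1.3,0,-2.5,26,-5.6,2.6,0,-5,26,-8.3,4.1,0,-7.5,26,-11,5.7,0,-10,26]' && python3 ok.py >&3 &&
python3 -m inch '[-2.5,1.7,0,-2.5,26,-5,3.5,0,-5,26,-7.4,5.5,0,-7.5,26,-9.8,7.5,0,-10,26]' && python3 ok.py >&3 &&
python3 -m inch '[-2.2,2.1,0,-2.5,26,-4.3,4.3,0,-5,26,-6.3,6.6,0,-7.5,26,-8.3,9,0,-10,26]' && python3 ok.py >&3 &&
python3 -m inch '[-1.8,2.5,0,-2.5,26,-3.5,5.1,0,-5,26,-5.1,7.7,0,-7.5,26,-6.6,10.4,0,-10,26]' && python3 ok.py >&3 &&
python3 -m inch '[-1.3,2.8,0,-2.5,26,-2.6,5.6,0,-5,26,-2.6,5.6,0,-5,26]' && python3 ok.py >&3 ; } >/dev/null
```

```text
13.63 [ 542.  -157.2  116.7] [ 2.8 -1.6  1.7] 1.3 23.7
13.97 [ 532.1 -149.8  116.6] [ 2.8 -1.6  1.6] 1.3 24.2
14.3 [ 523.8 -140.9  116.6] [ 1.8 -2.7  2.2] 1.4 24.3
14.63 [ 516.9 -130.6  116.5] [ 1.3 -2.9  1.5] 1.4 24.4
14.88 [ 514.1 -124.5  116.3] [-0.3 -0.7  0.3] 0.6 24.4
```

```bash
exec 3>&1; { python3 -m inch '[-0.26,0.72,0,-0.62,26]' 5 && python3 ok.py >&3 &&
python3 -m inch '[-0.26,0.72,0,-0.62,26]' && python3 ok.py >&3 &&
python3 -m inch '[-0.26,0.72,0,-0.62,26]' && python3 ok.py >&3 &&
python3 -m inch '[-0.26,0.72,0,-0.62,26]' && python3 ok.py >&3 &&
python3 -m inch '[-0.26,0.72,0,-0.62,26]' && python3 ok.py >&3 &&
python3 -m inch '[-0.26,0.72,0,-0.62,26]' && python3 ok.py >&3 &&
python3 -m inch '[-0.26,0.72,0,-0.62,26]' && python3 ok.py >&3 &&
python3 -m inch '[-0.26,0.72,0,-0.62,26]' && python3 ok.py >&3 &&
python3 -m inch '[-0.14,0.5,0,-0.4,26]' && python3 ok.py >&3 &&
python3 -m inch '[-0.14,0.5,0,-0.4,26]' && python3 ok.py >&3 &&
python3 -m inch '[-0.14,0.5,0,-0.4,26]' && python3 ok.py >&3 &&
python3 -m inch '[-0.14,0.5,0,-0.4,26]' && python3 ok.py >&3 &&
python3 -m inch '[-0.14,0.5,0,-0.4,26]' && python3 ok.py >&3 &&
python3 -m inch '[-0.14,0.5,0,-0.4,26]' && python3 ok.py >&3 &&
python3 -m inch '[-0.14,0.5,0,-0.4,26]' && python3 ok.py >&3 &&
python3 -m inch '[-0.14,0.5,0,-0.4,26]' && python3 ok.py >&3 &&
python3 -m inch '[-0.1,0.5,0,-0.4,26]' && python3 ok.py >&3 &&
python3 -m inch '[-0.1,0.5,0,-0.4,26]' && python3 ok.py >&3 &&
python3 -m inch '[-0.1,0.5,0,-0.4,26]' && python3 ok.py >&3 &&
python3 -m inch '[-0.1,0.5,0,-0.4,26]' && python3 ok.py >&3 &&
python3 -m inch '[-0.1,0.5,0,-0.4,26]' && python3 ok.py >&3 &&
python3 -m inch '[-0.1,0.5,0,-0.4,26]' && python3 ok.py >&3 ; } >/dev/null
```

```text
14.97 [ 514.  -124.1  116.3] [-0.6 -4.1  1.2] 1.5 24.6
15.05 [ 513.8 -123.5  116.3] [-0.9 -2.7  0.8] 1.6 23.9
15.13 [ 513.6 -122.8  116.3] [-0.5 -3.7  1.1] 1.6 24.2
15.22 [ 513.4 -122.   116.3] [-1.3 -3.9  1. ] 1.6 24.4
15.3 [ 513.2 -121.2  116.3] [-1.2 -2.9  0.4] 1.6 24.1
15.38 [ 513.  -120.4  116.3] [-1.1 -4.2 -0.8] 1.6 24.1
15.47 [ 512.8 -119.6  116.4] [-1.2 -3.8 -1.1] 1.6 24.2
15.55 [ 512.6 -118.8  116.5] [-1.1 -3.2 -1.7] 1.6 24.8
15.63 [ 512.4 -118.3  116.4] [-1.  -3.7 -1.6] 1.6 24.5
15.72 [ 512.4 -117.8  116.5] [-1.7 -4.7 -1.5] 1.5 24.0
15.8 [ 512.3 -117.3  116.6] [-1.1 -4.  -0.8] 1.5 24.3
15.88 [ 512.2 -116.9  116.6] [-0.8 -3.8 -1.4] 1.5 24.3
15.97 [ 512.1 -116.3  116.6] [-1.1 -3.2 -2.2] 1.5 24.1
16.05 [ 511.9 -115.9  116.6] [-1.2 -4.  -2. ] 1.5 24.5
16.13 [ 511.8 -115.4  116.6] [-1.4 -3.1 -2.1] 1.5 24.3
16.22 [ 511.7 -114.9  116.6] [-0.9 -3.2 -1.6] 1.5 24.3
16.3 [ 511.5 -114.4  116.6] [-1.2 -3.2 -1.2] 1.5 24.3
16.38 [ 511.5 -113.9  116.7] [-0.4 -3.7 -1.6] 1.5 24.1
16.47 [ 511.4 -113.4  116.7] [-0.6 -3.  -0.6] 1.5 24.3
16.55 [ 511.2 -112.9  116.7] [-1.6 -4.2 -0.9] 1.5 24.0
16.63 [ 511.1 -112.4  116.6] [-1.  -3.3 -1.2] 1.5 24.4
16.72 [ 511.1 -111.9  116.7] [-1.2 -3.2 -0.9] 1.6 24.3
```

```bash
sed -i 's/f>5 /f>6 /' ok.py; exec 3>&1; { python3 -m inch '[-0.1,0.5,0,-0.4,26]' 6 && python3 ok.py >&3 &&
python3 -m inch '[-0.1,0.5,0,-0.4,26]' && python3 ok.py >&3 &&
python3 -m inch '[-0.1,0.5,0,-0.4,26]' && python3 ok.py >&3 &&
python3 -m inch '[-0.1,0.5,0,-0.4,26]' && python3 ok.py >&3 &&
python3 -m inch '[-0.1,0.5,0,-0.4,26]' && python3 ok.py >&3 &&
python3 -m inch '[-0.1,0.5,0,-0.4,26]' && python3 ok.py >&3 &&
python3 -m inch '[-0.1,0.5,0,-0.4,26]' && python3 ok.py >&3 &&
python3 -m inch '[-0.1,0.5,0,-0.4,26]' && python3 ok.py >&3 &&
python3 -m inch '[-0.1,0.5,0,-0.4,26]' && python3 ok.py >&3 &&
python3 -m inch '[-0.1,0.5,0,-0.4,26]' && python3 ok.py >&3 ; } >/dev/null
```

```text
16.8 [ 510.9 -111.4  116.7] [-2.4 -2.4 -0.4] 1.6 24.6
16.88 [ 510.8 -110.9  116.7] [-1.2 -4.2 -0.3] 1.6 24.2
16.97 [ 510.8 -110.5  116.7] [-1.5 -4.1 -0.7] 1.8 24.1
17.05 [ 510.7 -110.1  116.7] [-1.2 -5.6 -1.8] 2.6 24.3
```

The lock has met its stop. I'll press gently to about 9.5 N.

```bash
sed -i 's/f>6 .*>2.3/f>9.3 or s["gripper_force"]>4.4/' ok.py; exec 3>&1; { python3 -m inch '[-0.03,0.2,0,-0.15,26]' 8 && python3 ok.py >&3 &&
python3 -m inch '[-0.03,0.2,0,-0.15,26]' && python3 ok.py >&3 &&
python3 -m inch '[-0.03,0.2,0,-0.15,26]' && python3 ok.py >&3 &&
python3 -m inch '[-0.03,0.2,0,-0.15,26]' && python3 ok.py >&3 &&
python3 -m inch '[-0.03,0.2,0,-0.15,26]' && python3 ok.py >&3 &&
python3 -m inch '[-0.03,0.2,0,-0.15,26]' && python3 ok.py >&3 &&
python3 -m inch '[-0.03,0.2,0,-0.15,26]' && python3 ok.py >&3 &&
python3 -m inch '[-0.03,0.2,0,-0.15,26]' && python3 ok.py >&3 ; } >/dev/null;  python3 -m inch '[0,0,0,0,26,0,0,0,0,26]' >/dev/null; python3 ok.py
```

```text
17.13 [ 510.7 -110.1  116.7] [-2.  -4.7 -2.2] 2.7 24.3
17.22 [ 510.8 -110.   116.7] [-1.4 -6.6 -1.9] 3.0 24.3
17.3 [ 510.8 -109.9  116.7] [-0.1 -6.  -2.7] 3.2 24.6
17.38 [ 510.8 -109.8  116.7] [-0.9 -7.2 -2.7] 3.5 24.1
17.47 [ 510.8 -109.8  116.7] [ 1.1 -7.5 -2.4] 3.8 24.6
17.55 [ 510.8 -109.6  116.7] [ 0.4 -8.1 -2.2] 4.1 24.4
17.63 [ 510.8 -109.6  116.7] [ 0.3 -9.1 -2.7] 4.4 24.4
17.72 [ 510.8 -109.5  116.8] [ 0.2 -9.5 -3.4] 4.7 24.6
17.88 [ 510.8 -109.5  116.8] [ 0.1 -9.2 -3.5] 4.4 24.4True
```

Both levers are home. I'll back off, lift and check both with a picture.

```bash
python3 -m inch '[0,-1,0,0,34,0,-2,0,0,43,0,-2,0,0,43,0,-2,25,0,43,0,-2,60,0,43,-20,-2,95,0,43,-50,-32,120,0,43,-50,-60,130,0,43,-50,-60,130,0,43,-50,-60,130,0,43]' 10 | grep -E "pos|force"
python3 - <<'E'
from h import *
import cv2
d=cam("wrist");t=cam("top")
cv2.imwrite("pics/f.png",np.hstack([cv2.resize(d["image"],(480,300)),cv2.resize(t["image"][90:230,230:390],(310,300))]))
E
```

```text
tool_pos: [0.461, -0.1694, 0.2481]
force: [0.1, 0.8, -0.9]
gripper_force: 0.0
```

View pics/f.png

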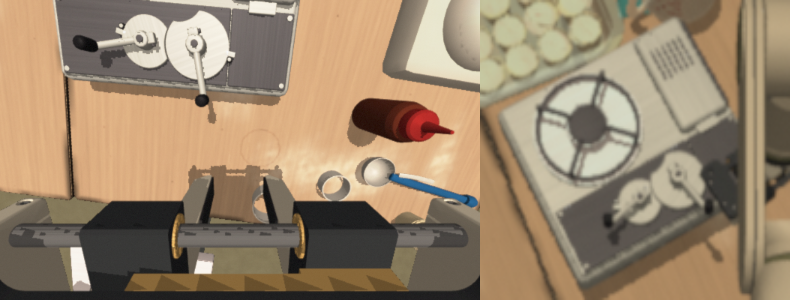

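The tap knob at (85,44) points to the stove's left and the lock knob at (202,100) points to the front. The bottle and ring cutters are still in place and the robot is clear, so I'll hand in.

```bash
python3 -c "
from plant import job
print(job.close_job())"
```

```text
the job is handed in; nothing more can be done
None
```

The stove is shut down: the burner tap went home first, then the cartridge lock, each pressed to about 9.5–10 N against its stop. The job is handed in, with the robot clear and the bottle and ring cutters undisturbed in the last picture.

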